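# Square up a slab-building former with a try square

### The arm

A 6-joint arm with a two-finger parallel gripper is mounted at the origin on a cart in front of the work surface, level with it; the furniture and walls round the work are solid. World frame = base frame: x ahead of the robot, y to its left, z up, the work surface at z = 0. Lengths are in m, angles in degrees, forces in N, time in s.
With the tool pointing down it reaches from about 0.4 to 0.825 m from the base axis. Payload 7 kg.
Tool frame: the origin (TCP) lies midway between the tips of the shut fingers; the grasp point (between the pads) lies 19 mm behind it; z points along the fingers, x is the direction in which the jaws open and shut, and the axes are right-handed (so a half turn about z gives the same grasp; the last joint's range is limited). The gripper opens to 88 mm and grips with 3 to 60 N. Pads are 19 mm wide; open, the fingers measure 130 mm over their backs; the gripper's body (78 mm by 193 mm) begins 47 mm behind the grasp point.
Start: joints at [-52.133, 20.546, 0.682, 0, -70.136, -16.507], TCP at [0.246, -0.629, 0.227] pointing down, gripper open.
Joint ranges: [-176.03, 176.03], [-82.01, 121.73], [-58.28, 71.71], [-173.87, 95.51], [-174.79, -0.11], [-173.66, 173.66]. Speed limits (degrees/s): [136.94, 136.94, 172.46, 180, 180, 180].

### API

Orientations are given as [roll, pitch, yaw] about the fixed x, y, z axes, in that order (R = Rz(yaw) Ry(pitch) Rx(roll)).
In Python, from plant import * gives the robot as it stands. The module is installed in compiled form; this text tells all that it offers.
- The arm moves only by the shell command python3 -m pendant 'ROWS' [OPENING]. ROWS is JSON, a list that holds one entry, the list of rows, each a list of 6 numbers: the shift along the world's x, y, z in mm, then the turn, a rotation vector about the world's x, y, z in degrees. A call has 1 to 10 rows; each row is the pose to reach, as a shift and turn from the pose commanded when the call began; what a row does not reach only later rows make up. A row lasts 1/8 s, in which the tool goes at most 62.5 mm and 10.7 degrees, less where a joint would pass 70% of its speed; a pose out of reach is approached as far as the arm can. A call with a gripper value outside its range is refused whole. OPENING is the closure, from -1 (fully open) to 1 (shut), set as the call begins (- or left out, the last holds). The fingers move at their own pace and stop on an object; the grip force is fixed at half the most. Time passes only in rows, so rows that repeat a pose let the fingers close. It gives the time, the measured TCP pose, the force and the opening at its end, in the units of the state.
- get_obs(): the state, without advancing time (a new reading comes with each control period).
- snapshot(name): name is "side" or "top"; returns a dict with "pixels" (384x512x3 uint8, red, green, blue), "depth" (384x512 float32, m along the optical axis (not along the pixel's ray), 0 where there is no reading), "fx", "fy", "cx", "cy" (pixels), "dist" ([k1, k2, p1, p2, k3] as OpenCV has them; the pictures are not rectified), "pose" (4x4, takes a point from camera to world coordinates). Camera axes: x right, y down, z forward; pixel columns grow to the right and rows downward; lengths in m; the calibration is good to about 2 mm. A picture is of the moment at which its call begins.
- close_job(): hands the job in, once; it reports no verdict.
The state is a dict: "clock": time; "joint_pos": joint angles; "qvel": joint speeds; "tau": joint torques, N m; "tool_pos": TCP position; "orientation": TCP orientation; "force": force on the tool from outside, world axes, zero at the start; "moment": the same for the moment, N m; "opening": finger opening in m.
Only numpy, scipy, OpenCV 4.12 (cv2) and the standard library are available. Lean on these libraries where they do the work, as an engineer would, in place of code of your own. Each camera call takes 0.05 s, during which the arm holds its last target. There are 200 camera calls.

### The job

The back board of the plywood former leans in over its deck and must be trued before clay slabs are joined against it. Take the try square and, with its beam flat on the deck and its blade towards the board, slide it gently into the corner until it has swung the board upright; press it lightly and steadily against both deck and board for a second, so that it sits flush on both without a gap. Touch the board with nothing but the square and never force it; then draw the square away and stand it back upright where you found it, leaving the board square and the jar, cup and stamp undisturbed.

Things in the scene. Friction and masses are not known exactly. Their poses are not given: they have to be found in the camera images.
- try_square: Try square standing on its beam, 0.25 kg. Beam: dark wood bar with brass sole, 120 mm long (x), 26 thick (y), 30 high. Steel blade 30 mm wide (x), 4 thick, rises at the heel end to 130 mm above the sole; its outer edge is in plane with the beam's end face (heel, x = +60 mm), 90 degrees to the sole. Origin: centre of the sole; x along the beam to the heel, z up the blade.
- square_grip (a point): Place to grip the square, across the 26 mm beam: on its centre line, half-way up (15 mm above the sole), 88 mm from the heel face and 32 mm from the beam's other end. Axes as the square's.
- square_heel (a point): Middle of the lower edge of the square's heel face (the sole's end under the blade). Axes as the square's.
- former_deck: Flat plywood deck of the former, fixed, 160 mm deep (x) by 140 wide (y), its top 18 mm above the bench. Origin on the bench under its centre; x points from the open front edge to the back board, z up. The back board stands across it, parallel to y; its hinge line (foot of its inner face, at deck level) is clamped anywhere 55 to 80 mm from the origin along x: not measured, find it by touch.
- former_back (a joint): Lean of the back board (plywood, 139 mm wide, 15 thick, inner face 130 high), rad (noise 0.01): 0 = square to the deck, positive = leaning in over the deck; starts 0.07 to 0.16. Brass friction stays at its ends hold it as left (1 to 2 N at its top moves it); once the square is seated the force rises steeply: press 5 to 12 N. Never over 30 N (60 N on the deck).
- jar: Glaze jar with black lid, 58 mm wide, 73 mm high; origin under its centre. Leave alone.
- cup: White enamelled cup with blue rim, 72 mm wide, 64 mm high; origin under its centre. Leave alone.
- stamp: Turned wooden stamp, 27 mm wide, 61 mm high, standing; origin under its centre. Leave alone.

How it is judged:
By the outcome, as a careful person would: the job done as asked, in the order asked, and still so for the second after the job is handed in, with the robot touching nothing.
It also fails if it takes over 70 s, if anything falls off the work surface, if the arm or the gripper's body presses on something with over 40 N, if the wrist force passes 120 N, or if a joint passes its speed limit or range.

## Working session

There is one attempt and no reset: what is moved stays moved. The work goes in short steps, Python scripts to look and compute and a shell command to move; the robot and the scene stay as the last step left them, time stands still between calls to the robot, and variables do not carry over. Pictures are saved under pics/ and viewed, about 8 in all and at most 12, crops included, and the job is handed in when it is done.

```bash
mkdir -p pics; cat > h.py <<'E'
from plant import *
import numpy as np, cv2
def snap(n,f=None):
    s=snapshot(n)
    if f: cv2.imwrite('pics/'+f,s['pixels'][:,:,::-1])
    return s
def KD(s): return np.array([[s['fx'],0,s['cx']],[0,s['fy'],s['cy']],[0,0,1.]]),np.array(s['dist'],float)
def ray(s,uv):
    K,D=KD(s); p=cv2.undistortPoints(np.array(uv,float).reshape(-1,1,2),K,D).reshape(-1,2)
    P=np.array(s['pose']); d=np.c_[p,np.ones(len(p))]@P[:3,:3].T
    return P[:3,3],d
def onz(s,uv,z):
    o,d=ray(s,uv); return o+d*((z-o[2])/d[:,2])[:,None]
def cloud(s):
    v,u=np.mgrid[0:384,0:512]; o,d=ray(s,np.stack([u,v],-1).reshape(-1,2))
    return (o+d*np.array(s['depth']).reshape(-1,1)).reshape(384,512,3)
E
python3 - <<'E'
from h import *
for n in('side','top'):
    s=snap(n,n+'1.png'); print(n,np.round(s['pose'],3).tolist(),s['fx'],s['dist'])
    np.savez('/tmp/'+n,c=cloud(s),px=s['pixels'],d=s['depth'])
print(get_obs())
E
```

```text
side [[-0.999, -0.009, -0.053, 0.533], [0.046, 0.354, -0.934, 1.021], [0.028, -0.935, -0.353, 0.407], [0.0, 0.0, 0.0, 1.0]] 399.109106640452 [0.04778945 0.         0.         0.         0.        ]
top [[0.005, -0.998, 0.067, 0.412], [-0.999, -0.002, 0.035, 0.044], [-0.034, -0.067, -0.997, 0.913], [0.0, 0.0, 0.0, 1.0]] 373.9430030390704 [-0.0173472  0.         0.         0.         0.       ]
{'clock': 0.1, 'joint_pos': array([-5.21340319e+01,  2.05895842e+01,  6.39646742e-01, -1.71989180e-02,
       -7.01363388e+01, -1.65060690e+01]), 'qvel': array([-0.10244773, -0.14117624,  0.09454082,  0.04398042, -0.03621398,
       -0.00486327]), 'tau': array([-2.97423867e-03, -5.84162807e+01,  2.93750632e+01,  7.01554433e+00,
        1.01627066e-02, -7.85682209e-05]), 'tool_pos': array([ 0.24565775, -0.62824565,  0.22569738]), 'orientation': array([-1.79990988e+02, -8.73148399e-02,  1.11354036e+02]), 'force': array([ 0.09463813, -0.09787863, -0.43994541]), 'moment': array([-0.03956342, -0.01115635,  0.04421663]), 'opening': 0.08768192529063942}
```

View pics/top1.png

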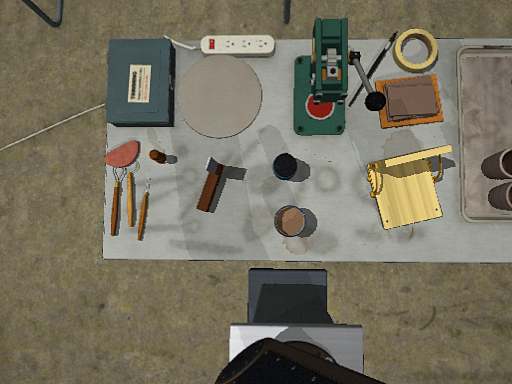

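View pics/side1.png

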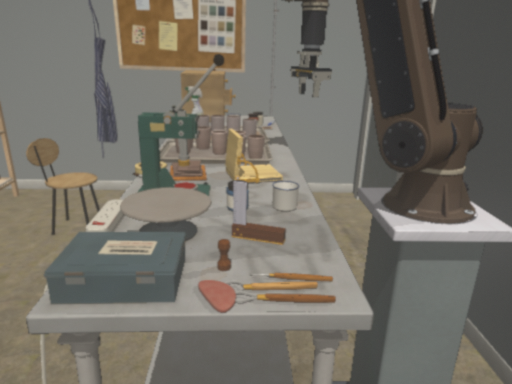

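The top view shows the square at about (210,187) with its heel at the upper end. The deck is near (405,195) with the board across its upper end at (415,157). The jar is at (285,166), the cup at (290,221) and the stamp at (157,156). Next I'll measure the square and the deck.

```bash
python3 - <<'E'
from h import *
s=snap('top'); px=s['pixels']; c=cloud(s)
hsv=cv2.cvtColor(px,cv2.COLOR_RGB2HSV)
def big(m):
    n,l,st,ce=cv2.connectedComponentsWithStats(m.astype(np.uint8)); i=1+np.argmax(st[1:,4]); return l==i
V,U=np.mgrid[0:384,0:512]
roi=lambda a,b,cc,d:(U>a)&(U<b)&(V>cc)&(V<d)
# beam top surface by colour + depth
m=big(roi(190,235,150,220)&(abs(c[...,2]-.03)<.006)&(hsv[...,1]>90))
r=cv2.minAreaRect(np.argwhere(m)[:,::-1].astype(np.float32)); b=cv2.boxPoints(r)
print('beam',m.sum(),r,'\n',onz(s,b,.03).round(4), onz(s,[r[0]],.03), 'z',np.median(c[m][:,2]))
m2=roi(190,235,145,220)&(c[...,2]>.045); print('blade n',m2.sum(),c[m2].mean(0), c[m2].max(0),U[m2].min(),U[m2].max(),V[m2].min(),V[m2].max())
m=big(roi(360,460,140,235)&(abs(c[...,2]-.018)<.006)&(hsv[...,1]>60)&(hsv[...,0]>12)&(hsv[...,0]<35))
r=cv2.minAreaRect(np.argwhere(m)[:,::-1].astype(np.float32)); b=cv2.boxPoints(r)
print('deck',m.sum(),r,'\n',b.round(1).tolist(),'\n',onz(s,b,.018).round(4),'z',np.median(c[m][:,2]))
h=cv2.approxPolyDP(cv2.findContours(m.astype(np.uint8),0,1)[0][0],3,True)[:,0]; print(h.tolist(),onz(s,h,.018).round(4).tolist())
m=roi(360,470,135,190)&(c[...,2]>.05)
print('board',m.sum(),c[m].min(0),c[m].max(0))
mt=m&(c[...,2]>.12); P=c[mt]; print('top',mt.sum(),P.mean(0),P.min(0),P.max(0))
r=cv2.minAreaRect(np.argwhere(mt)[:,::-1].astype(np.float32)); print(r,onz(s,cv2.boxPoints(r),.13).round(4))
for n,roi_ in(('jar',(265,305,145,185)),('cup',(270,320,200,240)),('stamp',(145,170,145,168))):
    m=roi(*roi_)&(c[...,2]>.03); print(n,c[m].mean(0).round(3),c[m].min(0).round(3),c[m].max(0).round(3))
big_=cv2.resize(px[130:240,180:470],None,fx=2.7,fy=2.7,interpolation=cv2.INTER_CUBIC); cv2.imwrite('pics/crop.png',big_[:,:,::-1])
E
```

```text
beam 444 ((209.150146484375, 186.1940460205078), (10.876659393310547, 49.79176712036133), 19.79887580871582) 
 [[0.4304 0.239  0.03  ]
 [0.5426 0.2003 0.03  ]
 [0.5337 0.1755 0.03  ]
 [0.4217 0.2144 0.03  ]] [[0.48190425 0.20733892 0.03      ]] z 0.029397608608917103
blade n 148 [0.51347823 0.17893791 0.17404718] [0.53837035 0.20069974 0.91313014] 193 228 148 212
deck 3651 ((404.15386962890625, 193.26922607421875), (62.16880798339844, 67.26782989501953), 78.69007110595703) 
 [[365.1000061035156, 169.39999389648438], [431.0, 156.1999969482422], [443.20001220703125, 217.1999969482422], [377.29998779296875, 230.3000030517578]] 
 [[ 0.5239 -0.1647  0.018 ]
 [ 0.5558 -0.3217  0.018 ]
 [ 0.4107 -0.3467  0.018 ]
 [ 0.379  -0.1914  0.018 ]] z 0.0173476235261808
[[427, 158], [375, 168], [375, 195], [374, 172], [367, 169], [373, 189], [370, 194], [377, 199], [384, 228], [441, 215], [433, 185], [436, 181]] [[0.5515, -0.3121, 0.018], [0.5273, -0.1883, 0.018], [0.4627, -0.1873, 0.018], [0.5177, -0.1857, 0.018], [0.5249, -0.1692, 0.018], [0.477, -0.1828, 0.018], [0.465, -0.1755, 0.018], [0.4532, -0.1919, 0.018], [0.3846, -0.2073, 0.018], [0.4158, -0.3416, 0.018], [0.4868, -0.3246, 0.018], [0.4964, -0.3319, 0.018]]
board 759 [ 0.41239746 -0.32569228  0.05154667] [0.56680327 0.04370132 0.91313014]
top 573 [ 0.53088629 -0.22685381  0.18097823] [ 0.41239746 -0.31260458  0.12018403] [0.56190689 0.04370132 0.91313014]
((416.4098205566406, 159.18701171875), (101.3873062133789, 47.4888801574707), 10.491477012634277) [[ 0.5017 -0.1326  0.13  ]
 [ 0.6007 -0.152   0.13  ]
 [ 0.5614 -0.3587  0.13  ]
 [ 0.4636 -0.3377  0.13  ]]
jar [0.524 0.03  0.081] [0.412 0.001 0.031] [0.557 0.057 0.913]
cup [0.401 0.017 0.046] [ 0.367 -0.018  0.03 ] [0.435 0.052 0.913]
stamp [0.553 0.328 0.065] [0.412 0.044 0.031] [0.565 0.343 0.913]
```

View pics/crop.png

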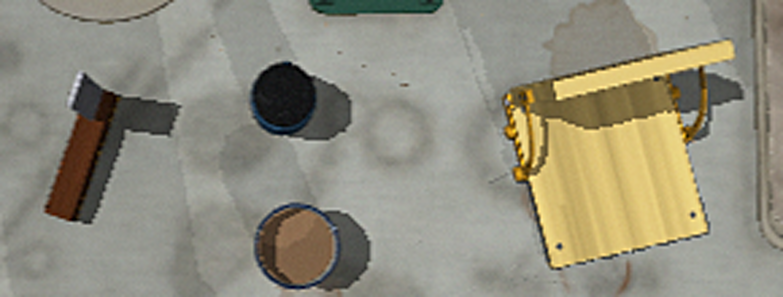

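The crop shows the deck's front corners at crop (552,268) and (709,233), and the board's top edge running from (552,85) to (735,47). The stays lie along both deck sides, reaching forward to about (520,175). I'll refine the yaws with line fits and check how high the stays are.

```bash
python3 - <<'E'
from h import *
s=snap('top'); px=s['pixels']; c=cloud(s); hsv=cv2.cvtColor(px,cv2.COLOR_RGB2HSV)
V,U=np.mgrid[0:384,0:512]
g=cv2.GaussianBlur(px.astype(float)[...,0]-px.astype(float)[...,2],(3,3),0.8) # yellow: R-B
def edge(p,q,z,half=4,n=30,img=g):
    p,q=np.array(p,float),np.array(q,float); t=(q-p)/np.linalg.norm(q-p); nn=np.array([-t[1],t[0]]); out=[]
    for a in np.linspace(.08,.92,n):
        k=np.arange(-half,half+.01,.1); pts=p+a*(q-p)+k[:,None]*nn
        v=cv2.remap(img.astype(np.float32),pts[:,:1].astype(np.float32),pts[:,1:].astype(np.float32),1)[:,0]
        out.append(pts[np.argmax(abs(np.gradient(v)))])
    P=onz(s,out,z)[:,:2].astype(np.float32)
    vx,vy,x,y=cv2.fitLine(P,cv2.DIST_HUBER,0,.001,.001).ravel(); r=(P-[x,y])@[-vy,vx]
    print('ang',np.degrees(np.arctan2(vy,vx)).round(2),'pt',x.round(4),y.round(4),'rms',r.std().round(5)); return np.array([vx,vy]),np.array([x,y])
f=edge((384.4,229.3),(442.6,216.3),.018)
r=edge((442.6,216.3),(433.5,181),.018)
l=edge((384.4,229.3),(376,199),.018)
t=edge((384.5,166.5),(452.2,151.5),.146,half=3)
t2=edge((384.5,160.5),(452,145),.146,half=3)
ins=lambda a,b:(a[1]+a[0]*np.linalg.solve(np.c_[a[0],-b[0]],b[1]-a[1])[0])
A,B=ins(f,l),ins(f,r); print('front corners',A,B,np.linalg.norm(A-B))
gr=g
print('beam'); b1=edge((197,208.5),(210,172),.03); b2=edge((208,212),(222,177),.03); b3=edge((197,208.5),(208,212),.03)
C1,C2=ins(b1,b3),ins(b2,b3); print(C1,C2)
# stays/board in deck coords from both clouds
ang=np.radians(13.1); ex=np.array([np.cos(ang),np.sin(ang)]); ey=np.array([-ex[1],ex[0]]); O=(A+B)/2+.08*ex; print('O',O)
for n in('top','side'):
    S=snapshot(n); cc=cloud(S).reshape(-1,3)[(S['depth']>.1).ravel()]; X=(cc[:,:2]-O)@ex; Y=(cc[:,:2]-O)@ey
    for lo,hi in((-.1,-.06),(.06,.1)):
        for x0 in np.arange(-.06,.1,.02):
            k=(Y>lo)&(Y<hi)&(X>x0)&(X<x0+.02)&(cc[:,2]<.3); print(n,lo,round(x0,2),k.sum(),cc[k][:,2].max().round(3) if k.any() else '')
E
```

```text
ang -76.49 pt 0.3988 -0.2764 rms 0.00063
ang 13.8 pt 0.4541 -0.3343 rms 0.00072
ang 13.67 pt 0.4173 -0.1988 rms 0.00071
ang -76.75 pt 0.5324 -0.2551 rms 0.00071
ang -76.41 pt 0.5421 -0.2329 rms 0.00064
front corners [ 0.38218158 -0.20734414] [ 0.4149911  -0.34392416] 0.14046554
beam
ang -18.08 pt 0.4729 0.2236 rms 0.00086
ang -18.55 pt 0.4636 0.2009 rms 0.00071
ang 70.49 pt 0.4232 0.2203 rms 0.00108
[0.42944396 0.23777081] [0.42141348 0.21510093]
O [ 0.47650441 -0.25750206]
top -0.1 -0.06 112 0.02
top -0.1 -0.04 111 0.021
top -0.1 -0.02 114 0.023
top -0.1 0.0 110 0.056
top -0.1 0.02 129 0.074
top -0.1 0.04 138 0.148
top -0.1 0.06 46 0.149
top -0.1 0.08 102 0.023
top 0.06 -0.06 156 0.021
top 0.06 -0.04 153 0.02
top 0.06 -0.02 154 0.021
top 0.06 0.0 157 0.058
top 0.06 0.02 156 0.074
top 0.06 0.04 193 0.149
top 0.06 0.06 253 0.15
top 0.06 0.08 133 0.039
side -0.1 -0.06 4 0.018
side -0.1 -0.04 6 0.019
side -0.1 -0.02 0 
side -0.1 0.0 19 0.055
side -0.1 0.02 6 0.059
side -0.1 0.04 1 0.147
side -0.1 0.06 16 0.127
side -0.1 0.08 18 0.025
side 0.06 -0.06 84 0.02
side 0.06 -0.04 98 0.019
side 0.06 -0.02 103 0.019
side 0.06 0.0 121 0.058
side 0.06 0.02 113 0.074
side 0.06 0.04 105 0.149
side 0.06 0.06 255 0.149
side 0.06 0.08 45 0.039
```

```bash
python3 -m pendant '[[[40,45,0,0,0,0],[80,90,0,0,0,0],[120,135,0,0,0,0],[160,180,0,0,0,0],[204,228,0,0,0,0],[210,285,0,0,0,-8],[210,345,0,0,0,-16],[210,405,0,0,0,-24],[210,465,0,0,0,-32],[210,525,0,0,0,-40]]]' -1
python3 -m pendant '[[[0,55,0,0,0,0],[0,110,0,0,0,0],[0,165,0,0,0,0],[0,220,0,0,0,0],[0,270,0,0,0,0],[0,310,-30,0,0,0],[0,319,-80,0,0,0],[0,319,-80,0,0,0],[0,319,-80,0,0,0]]]'
```

```text
clock: 1.55
tool_pos: [0.4556, -0.1021, 0.2269]
orientation: [180.0, -0.0, 71.1]
force: [1.2, 0.8, 0.6]
opening: 0.0878
clock: 2.68
tool_pos: [0.4566, 0.215, 0.1481]
orientation: [179.9, -0.0, 71.4]
force: [0.7, -0.3, 0.4]
opening: 0.0876
```

```bash
python3 -m pendant '[[[0,0,-40,0,0,0],[0,0,-80,0,0,0],[0,0,-110,0,0,0],[0,0,-125,0,0,0],[0,0,-133,0,0,0],[0,0,-138,0,0,0],[0,0,-141,0,0,0],[0,0,-143,0,0,0],[0,0,-143,0,0,0]]]'
python3 - <<'E'
from h import *
S=snap('side'); 
im=cv2.resize(S['pixels'][130:280,190:330],None,fx=4,fy=4,interpolation=cv2.INTER_CUBIC); cv2.imwrite('pics/g.png',im[:,:,::-1])
E
```

```text
clock: 3.8
tool_pos: [0.4559, 0.2152, 0.0037]
orientation: [180.0, -0.0, 71.4]
force: [1.1, -0.1, 0.1]
opening: 0.0875
```

View pics/g.png

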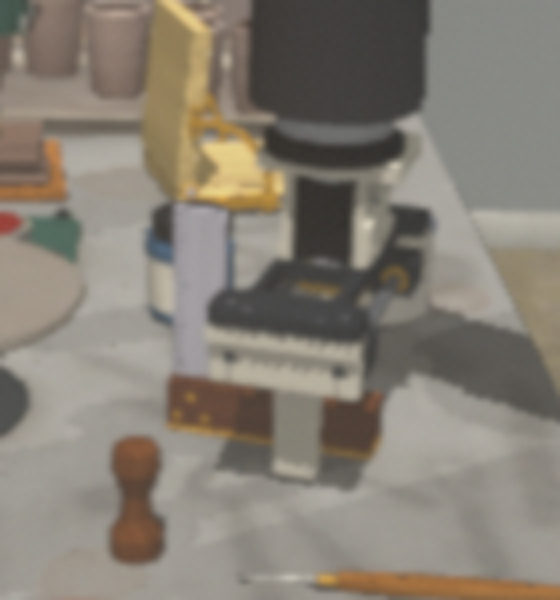

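The near finger straddles the beam at crop (298,440), in line with the grip point once its offset towards the camera is allowed for. The blade, at x≈200 in the crop, is clear of the gripper body. Closing now.

```bash
python3 -m pendant '[[[0,0,0,0,0,0],[0,0,0,0,0,0],[0,0,0,0,0,0],[0,0,0,0,0,0],[0,0,0,0,0,0],[0,0,0,0,0,0],[0,0,0,0,0,0],[0,0,0,0,0,0]]]' 1
python3 -c "
from h import *
o=get_obs();print(o['force'],o['moment'],o['tool_pos'])"
python3 -m pendant '[[[0,0,5,0,0,0],[0,0,20,0,0,0],[0,0,50,0,0,0],[0,0,50,0,0,0]]]'
python3 - <<'E'
from h import *
o=get_obs();print(o['force'],o['moment'],o['tool_pos'])
S=snap('side')
im=cv2.resize(S['pixels'][110:260,190:330],None,fx=4,fy=4,interpolation=cv2.INTER_CUBIC); cv2.imwrite('pics/g2.png',im[:,:,::-1])
E
```

```text
clock: 4.85
tool_pos: [0.4559, 0.2152, 0.0036]
orientation: [180.0, -0.0, 71.4]
force: [0.6, -0.1, -0.7]
opening: 0.026
[ 0.58896735 -0.12331244 -0.74656737] [ 0.188746   -0.07751386 -0.02753469] [0.45591007 0.2151924  0.00358333]
clock: 5.35
tool_pos: [0.4571, 0.2163, 0.0563]
orientation: [179.9, -0.3, 71.4]
force: [-1.1, -0.4, -3.5]
opening: 0.0257
[-1.13231141 -0.39197974 -3.46839258] [0.04165249 0.07592004 0.03649477] [0.45712508 0.21629834 0.0563405 ]
```

View pics/g2.png

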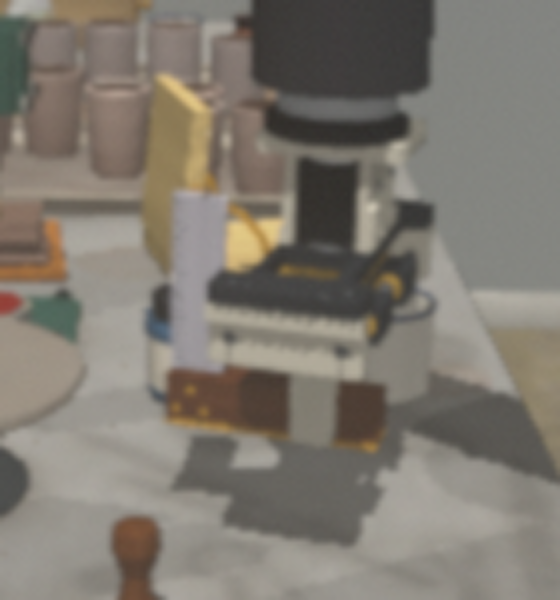

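```bash
python3 -m pendant '[[[0,0,30,0,0,0],[0,0,70,0,0,0],[0,-10,100,0,0,0],[0,-35,107,0,0,0],[-4,-75,107,0,0,4],[-8,-120,107,0,0,8],[-12,-165,107,0,0,12],[-16,-210,107,0,0,16],[-20,-255,107,0,0,20],[-24,-300,107,0,0,24]]]'
python3 -m pendant '[[[-4,-45,0,0,0,4],[-8,-90,0,0,0,8],[-10,-130,0,0,0,8.2],[-12,-160,0,0,0,8.2],[-12,-178,0,0,0,8.2],[-12,-186,0,0,0,8.2],[-12,-186,0,0,0,8.2],[-12,-186,0,0,0,8.2],[-12,-186,0,0,0,8.2]]]'
```

```text
clock: 6.65
tool_pos: [0.4307, -0.0863, 0.16]
orientation: [-179.9, -0.0, 95.5]
force: [0.5, -0.1, -2.7]
opening: 0.0258
clock: 7.78
tool_pos: [0.42, -0.2703, 0.1607]
orientation: [180.0, 0.0, 103.7]
force: [0.1, -0.1, -2.7]
opening: 0.0259
```

```bash
python3 -m pendant '[[[0,0,-30,0,0,0],[0,0,-65,0,0,0],[0,0,-95,0,0,0],[0,0,-115,0,0,0],[0,0,-125,0,0,0],[0,0,-131,0,0,0],[0,0,-131,0,0,0],[0,0,-131,0,0,0]]]'
python3 - <<'E'
from h import *
o=get_obs();print(o['force'],o['moment'],o['tool_pos'])
S=snap('side'); T=snap('top')
a=cv2.resize(S['pixels'][100:220,190:330],(560,480),interpolation=cv2.INTER_CUBIC); b=cv2.resize(T['pixels'][130:240,350:470],(240,220))
im=np.zeros((480,800,3),np.uint8); im[:,:560]=a; im[:220,560:]=b; cv2.imwrite('pics/d.png',im[:,:,::-1])
E
```

```text
clock: 8.78
tool_pos: [0.4204, -0.2711, 0.0303]
orientation: [179.9, 0.0, 103.6]
force: [-0.2, 0.2, -3.5]
opening: 0.0259
[-0.16704184  0.21637973 -3.4894777 ] [-0.03339203  0.07977286  0.05113564] [ 0.42039481 -0.27105355  0.03025744]
```

View pics/d.png

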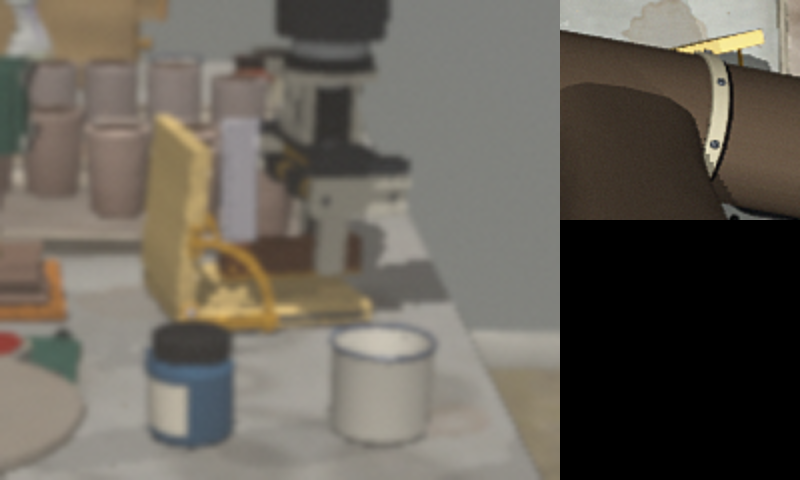

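The side view shows the square level above the deck, its blade at (238,180) clear of the board at (180,200). Fingers and body are clear of the stays. Now lowering to touch the deck.

```bash
python3 -m pendant '[[[0,0,-3,0,0,0],[0,0,-6,0,0,0],[0,0,-7,0,0,0],[0,0,-7,0,0,0]]]'
python3 -m pendant '[[[0,0,-1,0,0,0],[0,0,-1,0,0,0],[0,0,-1,0,0,0]]]'
python3 -m pendant '[[[0,0,-1,0,0,0],[0,0,-1,0,0,0],[0,0,-1,0,0,0]]]'
```

```text
clock: 9.38
tool_pos: [0.4197, -0.2709, 0.0224]
orientation: [-180.0, -0.0, 103.6]
force: [-0.4, 0.3, -2.5]
opening: 0.0257
clock: 9.75
tool_pos: [0.4199, -0.271, 0.0217]
orientation: [180.0, 0.0, 103.6]
force: [-2.2, 0.0, -0.5]
opening: 0.0259
clock: 10.12
tool_pos: [0.4199, -0.271, 0.0215]
orientation: [180.0, 0.0, 103.6]
force: [-4.2, 3.2, 11.5]
opening: 0.026
```

```bash
python3 -m pendant '[[[0,0,0.4,0,0,0],[2,0.5,0.4,0,0,0],[5,1.2,0.4,0,0,0],[9.7,2.3,0.4,0,0,0],[9.7,2.3,0.4,0,0,0],[9.7,2.3,0.4,0,0,0]]]'
python3 -c "
from h import *
o=get_obs();print(o['force'],o['moment'],o['tool_pos'])"
python3 -m pendant '[[[2,0.5,0,0,0,0],[4,0.9,0,0,0,0],[5.8,1.4,0,0,0,0],[5.8,1.4,0,0,0,0],[5.8,1.4,0,0,0,0]]]'
```

```text
clock: 10.88
tool_pos: [0.4285, -0.2689, 0.0215]
orientation: [-179.9, -0.0, 103.6]
force: [-6.2, -1.3, 10.3]
opening: 0.0259
[-6.23343341 -1.29812988 10.29245728] [-0.28926499  2.17717487  0.07110177] [ 0.42852913 -0.26893775  0.02152383]
clock: 11.5
tool_pos: [0.4338, -0.2676, 0.0215]
orientation: [-179.9, -0.0, 103.6]
force: [-7.9, -1.8, 11.5]
opening: 0.0258
```

```bash
python3 -m pendant '[[[0,0,0.3,0,0,0],[2,0.5,0.3,0,0,0],[4,1,0.3,0,0,0],[6,1.4,0.3,0,0,0],[7.8,1.9,0.3,0,0,0],[9.7,2.3,0.3,0,0,0],[9.7,2.3,0.3,0,0,0]]]'
python3 -m pendant '[[[1,0.2,0,0,0,0],[2,0.5,0,0,0,0],[3,0.7,0,0,0,0],[4,0.9,0,0,0,0],[4,0.9,0,0,0,0]]]'
python3 -c "
from h import *
o=get_obs();print(o['force'],o['moment'],o['tool_pos'])"
```

```text
clock: 12.38
tool_pos: [0.4442, -0.2651, 0.0215]
orientation: [-179.9, -0.0, 103.6]
force: [-6.3, -0.8, 6.6]
opening: 0.0259
clock: 13.0
tool_pos: [0.4477, -0.2643, 0.0215]
orientation: [-179.9, -0.0, 103.6]
force: [-7.4, -0.9, 8.7]
opening: 0.0253
[-7.36463262 -0.91829747  8.65888837] [-0.51892913  2.38924019  0.03204292] [ 0.44766646 -0.26426387  0.02152896]
```

```bash
python3 -m pendant '[[[1,0.2,0,0,0,0],[2,0.5,0,0,0,0],[3,0.7,0,0,0,0],[3,0.7,0,0,0,0]]]'
python3 -m pendant '[[[1,0.2,0,0,0,0],[2,0.5,0,0,0,0],[2,0.5,0,0,0,0]]]'
python3 - <<'E'
from h import *
o=get_obs();print(o['force'],o['moment'],o['tool_pos'])
S=snap('side')
a=cv2.resize(S['pixels'][115:195,215:305],(720,640)[:2],interpolation=cv2.INTER_CUBIC)[:600]; cv2.imwrite('pics/e.png',a[:,:,::-1])
E
```

```text
clock: 13.5
tool_pos: [0.4507, -0.2636, 0.0215]
orientation: [-179.9, -0.0, 103.6]
force: [-6.4, -1.7, 9.1]
opening: 0.0259
clock: 13.88
tool_pos: [0.4528, -0.2631, 0.0215]
orientation: [-179.9, -0.0, 103.6]
force: [-7.7, -1.1, 7.3]
opening: 0.0256
[-7.66954278 -1.0827369   7.34261705] [-0.45722879  2.29364728  0.04751056] [ 0.45278194 -0.26308273  0.02153075]
```

View pics/e.png

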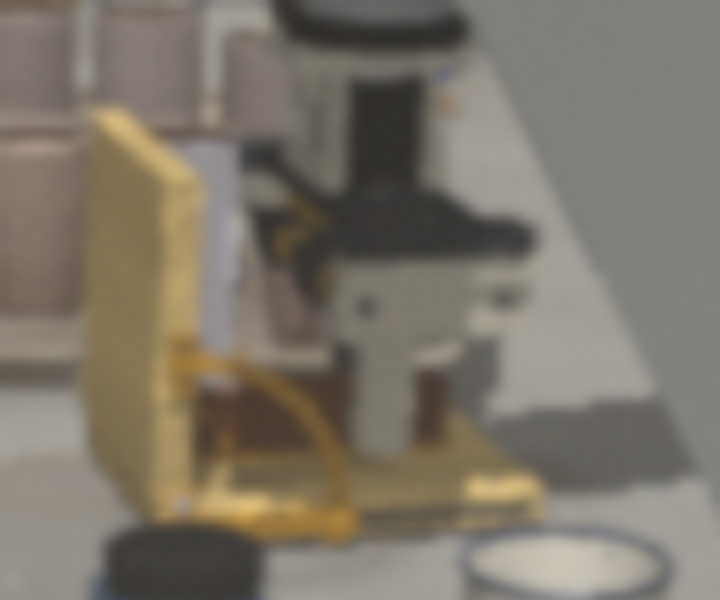

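The blade (215,260) is behind the board's near end face (185,350) and the lean is nearly gone. Continuing in 1 mm steps until the force rises.

```bash
python3 -m pendant '[[[1,0.2,0,0,0,0],[2,0.5,0,0,0,0],[2,0.5,0,0,0,0]]]'
python3 -m pendant '[[[1,0.2,0,0,0,0],[1,0.2,0,0,0,0],[1,0.2,0,0,0,0]]]'
python3 -c "
from h import *
o=get_obs();print(o['force'],o['moment'],o['tool_pos'])"
```

```text
clock: 14.3
tool_pos: [0.4548, -0.2626, 0.0215]
orientation: [-179.9, -0.0, 103.6]
force: [-6.4, -1.1, 9.1]
opening: 0.026
clock: 14.68
tool_pos: [0.4557, -0.2624, 0.0215]
orientation: [-179.9, -0.0, 103.6]
force: [-6.3, -1.0, 8.3]
opening: 0.026
[-6.32162412 -0.99853547  8.32993942] [-0.47514697  2.25616246  0.01811286] [ 0.45574493 -0.26236936  0.021545  ]
```

```bash
python3 -m pendant '[[[1,0.2,0,0,0,0],[1,0.2,0,0,0,0],[1,0.2,0,0,0,0]]]'
python3 -m pendant '[[[1,0.2,0,0,0,0],[1,0.2,0,0,0,0],[1,0.2,0,0,0,0]]]'
python3 -m pendant '[[[1,0.2,0,0,0,0],[1,0.2,0,0,0,0],[1,0.2,0,0,0,0]]]'
```

```text
clock: 15.05
tool_pos: [0.4567, -0.2622, 0.0215]
orientation: [-179.9, -0.0, 103.6]
force: [-7.1, -1.8, 8.6]
opening: 0.0255
clock: 15.42
tool_pos: [0.4576, -0.262, 0.0215]
orientation: [-179.9, -0.0, 103.6]
force: [-6.6, -1.0, 8.9]
opening: 0.0259
clock: 15.8
tool_pos: [0.4579, -0.2619, 0.0215]
orientation: [-179.8, -0.0, 103.6]
force: [-9.4, -2.2, 11.3]
opening: 0.0257
```

```bash
python3 -m pendant '[[[0.5,0.1,0,0,0,0],[0.5,0.1,0,0,0,0],[0.5,0.1,0,0,0,0]]]'
python3 -m pendant '[[[0.5,0.1,0,0,0,0],[0.5,0.1,0,0,0,0],[0.5,0.1,0,0,0,0]]]'
python3 - <<'E'
from h import *
o=get_obs();print(o['force'],o['moment'],o['tool_pos'])
E
```

```text
clock: 16.18
tool_pos: [0.4579, -0.2619, 0.0215]
orientation: [-179.8, -0.1, 103.6]
force: [-9.9, -2.7, 12.0]
opening: 0.0258
clock: 16.55
tool_pos: [0.4579, -0.2618, 0.0215]
orientation: [-179.7, -0.1, 103.6]
force: [-11.9, -3.3, 13.7]
opening: 0.0261
[-11.86644708  -3.31924725  13.7201257 ] [-1.35126109  4.01024379  0.10699856] [ 0.45793994 -0.26184731  0.02151457]
```

```bash
python3 -m pendant '[[[0.3,0.1,0.3,0,0,0],[0.3,0.1,0.3,0,0,0],[0.3,0.1,0.3,0,0,0]]]'
python3 -m pendant '[[[0,0,0,0,0,0],[0,0,0,0,0,0],[0,0,0,0,0,0],[0,0,0,0,0,0],[0,0,0,0,0,0],[0,0,0,0,0,0],[0,0,0,0,0,0],[0,0,0,0,0,0],[0,0,0,0,0,0],[0,0,0,0,0,0]]]'
python3 - <<'E'
from h import *
o=get_obs();print(o['force'],o['moment'],o['tool_pos'],o['orientation'])
S=snap('side','seat_side.png');T=snap('top','seat_top.png')
a=cv2.resize(S['pixels'][115:190,215:305],(540,450),interpolation=cv2.INTER_CUBIC);b=cv2.resize(T['pixels'][130:200,360:460],(250,175))
im=np.zeros((450,790,3),np.uint8);im[:,:540]=a;im[:175,540:]=b;cv2.imwrite('pics/f.png',im[:,:,::-1])
E
```

```text
clock: 16.92
tool_pos: [0.458, -0.2617, 0.0215]
orientation: [-179.7, -0.1, 103.6]
force: [-12.0, -3.7, 10.0]
opening: 0.0254
clock: 18.18
tool_pos: [0.458, -0.2617, 0.0215]
orientation: [-179.7, -0.1, 103.6]
force: [-11.8, -4.4, 10.0]
opening: 0.0259
[-11.8210945   -4.37526827  10.00029905] [-1.45977656  3.85813079  0.01504394] [ 0.45802772 -0.26167281  0.02152371] [-1.79698277e+02 -8.30612613e-02  1.03564830e+02]
```

View pics/f.png

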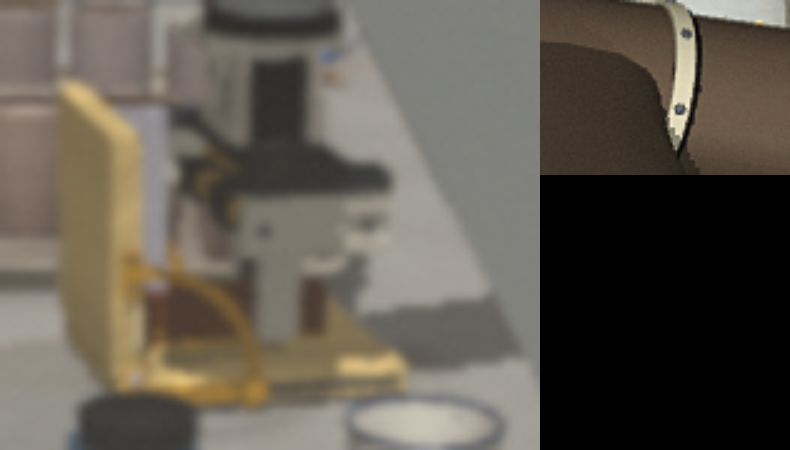

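The side crop shows the blade flat against the board, which stands upright, with the beam on the deck. The press held steady at about 12.5 N forward (including deck friction) and about 12 N down for over a second. Now I'll draw back horizontally.

```bash
python3 -m pendant '[[[-1,-0.2,0,0,0,0],[-2,-0.5,0,0,0,0],[-3,-0.7,0,0,0,0],[-4.9,-1.2,0,0,0,0],[-9.7,-2.3,0.2,0,0,0],[-17,-4.1,0.5,0,0,0],[-26,-6.3,0.5,0,0,0],[-34,-8.2,0.5,0,0,0],[-39,-9.4,0.8,0,0,0],[-39,-9.4,2,0,0,0]]]'
python3 -m pendant '[[[0,0,8,0,0,0],[0,0,28,0,0,0],[0,0,58,0,0,0],[0,0,95,0,0,0],[0,0,125,0,0,0],[0,0,135,0,0,0],[0,40,135,0,0,0],[0,85,135,0,0,0],[4,130,135,0,0,-4],[8,175,135,0,0,-8]]]'
python3 -m pendant '[[[2,45,0,0,0,-4],[6,90,0,0,0,-8],[10,135,0,0,0,-12],[16,180,0,0,0,-18],[20,225,0,0,0,-22],[24,265,0,0,0,-24.2],[24,295,0,0,0,-24.2],[24,305,0,0,0,-24.2],[24,305,0,0,0,-24.2],[24,305,0,0,0,-24.2]]]'
```

```text
clock: 19.52
tool_pos: [0.4219, -0.2707, 0.0237]
orientation: [-180.0, -0.0, 103.6]
force: [-0.3, -0.1, -2.7]
opening: 0.0259
clock: 20.78
tool_pos: [0.4298, -0.0942, 0.1579]
orientation: [-179.9, -0.0, 95.4]
force: [0.5, -0.5, -3.1]
opening: 0.0262
clock: 22.02
tool_pos: [0.454, 0.2084, 0.1582]
orientation: [-180.0, 0.0, 71.4]
force: [-0.5, 0.4, -3.4]
opening: 0.0258
```

```bash
python3 - <<'E'
from h import *
o=get_obs();print(o['force'],o['moment'],o['tool_pos'],o['orientation'])
s=snap('top','after.png'); c=cloud(s); px=s['pixels'].astype(float); g=cv2.GaussianBlur(px[...,0]-px[...,2],(3,3),0.8)
P=c[130:240,350:470].reshape(-1,3); ex=np.array([np.cos(np.radians(13.55)),np.sin(np.radians(13.55))]); ey=np.array([-ex[1],ex[0]]); O=np.array([.4764,-.2569])
X=(P[:,:2]-O)@ex;Y=(P[:,:2]-O)@ey
k=(abs(Y)<.06)&(P[:,2]>.135)&(P[:,2]<.16); print('top face: x',np.percentile(X[k],[2,50,98]),'z',np.percentile(P[k,2],[5,50,95]),k.sum())
S=snap('side','after_s.png'); C=cloud(S).reshape(-1,3); X=(C[:,:2]-O)@ex;Y=(C[:,:2]-O)@ey
for z0 in np.arange(.02,.15,.015):
    k=(abs(Y-.07)<.012)&(C[:,2]>z0)&(C[:,2]<z0+.015)&(X>.04)&(X<.11)
    if k.sum()>3: print(z0.round(3),k.sum(),np.percentile(X[k],[5,50,95]).round(4))
cr=cv2.resize(s['pixels'][130:240,180:470],None,fx=2.7,fy=2.7,interpolation=cv2.INTER_CUBIC); d=cv2.resize(S['pixels'][115:195,215:305],None,fx=3,fy=3,interpolation=cv2.INTER_CUBIC)
im=np.zeros((540,783,3),np.uint8); im[:297]=cr[:,:783]; im[297:537,:270]=d; cv2.imwrite('pics/a.png',im[:,:,::-1])
E
```

```text
[-0.52605312  0.43974544 -3.39976991] [-0.006311    0.09895895 -0.05789311] [0.45401812 0.2084347  0.15822559] [-1.79971003e+02  4.17504968e-02  7.13673999e+01]
top face: x [0.06845328 0.07552908 0.08329899] z [0.14401669 0.14717964 0.14939549] 454
0.02 30 [0.0669 0.0756 0.0825]
0.035 14 [0.0684 0.0767 0.0821]
0.08 5 [0.0817 0.0824 0.0827]
0.095 6 [0.0811 0.0818 0.0827]
0.11 8 [0.0817 0.0829 0.0837]
0.125 7 [0.082  0.0826 0.0833]
0.14 5 [0.0816 0.0829 0.0834]
```

View pics/a.png

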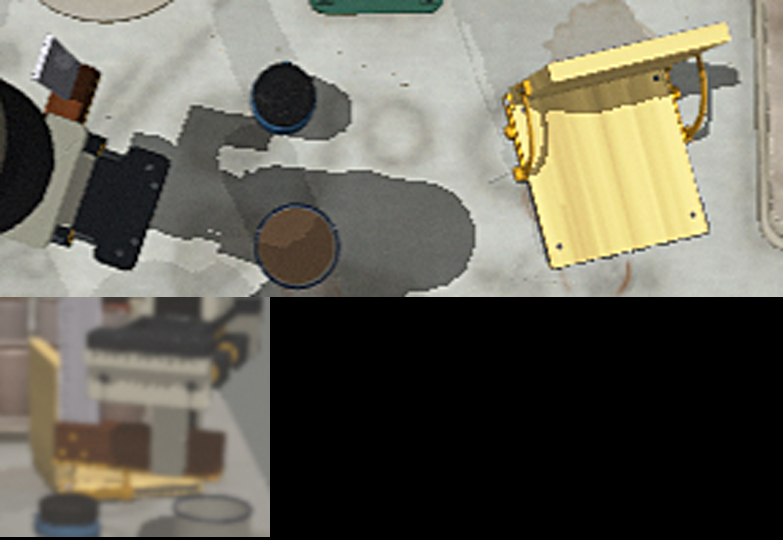

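The board now stands square: its inner face is at x≈0.0685 m at the top and 0.067–0.069 m at the foot, and its outer face is at 0.0825 m throughout. The jar (285,95 in the crop), the cup (297,247) and the rest are unmoved. Next I'll stand the square back where I found it.

```bash
python3 -m pendant '[[[2,6.8,0,0,0,0],[2,6.8,-30,0,0,0],[2,6.8,-70,0,0,0],[2,6.8,-110,0,0,0],[2,6.8,-135,0,0,0],[2,6.8,-146,0,0,0],[2,6.8,-151,0,0,0],[2,6.8,-153,0,0,0],[2,6.8,-153.5,0,0,0],[2,6.8,-153.5,0,0,0]]]'
python3 -m pendant '[[[0,0,-0.5,0,0,0],[0,0,-0.8,0,0,0],[0,0,-0.8,0,0,0]]]'
```

```text
clock: 23.38
tool_pos: [0.4566, 0.2165, 0.0057]
orientation: [180.0, -0.1, 71.4]
force: [0.2, 0.4, -3.5]
opening: 0.0254
clock: 23.75
tool_pos: [0.4563, 0.2162, 0.0043]
orientation: [-180.0, -0.0, 71.4]
force: [-0.0, 0.9, -3.1]
opening: 0.0256
```

```bash
python3 -m pendant '[[[-0.4,-0.9,-0.4,0,0,0],[-0.4,-0.9,-0.6,0,0,0],[-0.4,-0.9,-0.6,0,0,0]]]'
python3 -m pendant '[[[0,0,-0.3,0,0,0],[0,0,-0.3,0,0,0]]]'
```

```text
clock: 24.12
tool_pos: [0.4559, 0.2152, 0.0036]
orientation: [-180.0, 0.0, 71.4]
force: [0.6, -0.6, -2.0]
opening: 0.0262
clock: 24.38
tool_pos: [0.456, 0.2153, 0.0035]
orientation: [180.0, -0.0, 71.4]
force: [-0.5, -0.8, 1.0]
opening: 0.0259
```

```bash
python3 -m pendant '[[[0,0,0,0,0,0],[0,0,0,0,0,0],[0,0,0,0,0,0],[0,0,0,0,0,0],[0,0,0,0,0,0],[0,0,0,0,0,0],[0,0,0,0,0,0],[0,0,0,0,0,0]]]' -1
python3 -m pendant '[[[0,0,3,0,0,0],[0,0,15,0,0,0],[0,0,40,0,0,0],[0,0,80,0,0,0],[0,0,125,0,0,0],[0,0,170,0,0,0],[0,0,215,0,0,0],[0,0,225,0,0,0],[0,0,225,0,0,0]]]'
python3 -m pendant '[[[0,-50,0,0,0,0],[0,-100,0,0,0,0],[0,-150,0,0,0,0],[0,-200,0,0,0,0],[0,-250,0,0,0,0],[0,-300,0,0,0,0],[0,-350,0,0,0,0],[0,-400,0,0,0,0],[0,-450,0,0,0,0],[0,-500,0,0,0,0]]]'
python3 -m pendant '[[[-50,-40,0,0,0,0],[-100,-80,0,0,0,0],[-130,-130,0,0,0,0],[-160,-180,0,0,0,0],[-190,-230,0,0,0,0],[-205,-280,0,0,0,0],[-205,-330,0,0,0,0],[-205,-330,0,0,0,0],[-205,-330,0,0,0,0]]]'
python3 - <<'E'
from h import *
s=snap('top'); px=s['pixels']; c=cloud(s); hsv=cv2.cvtColor(px,cv2.COLOR_RGB2HSV); V,U=np.mgrid[0:384,0:512]
m=((U>185)&(U<240)&(V>150)&(V<220)&(abs(c[...,2]-.03)<.006)&(hsv[...,1]>90)).astype(np.uint8)
n,l,st,ce=cv2.connectedComponentsWithStats(m); m=l==1+np.argmax(st[1:,4])
r=cv2.minAreaRect(np.argwhere(m)[:,::-1].astype(np.float32)); print('beam',r,onz(s,[r[0]],.03))
P=c[130:240,350:470].reshape(-1,3); ex=np.array([.9722,.2343]); ey=np.array([-.2343,.9722]); O=np.array([.4764,-.2569]); X=(P[:,:2]-O)@ex;Y=(P[:,:2]-O)@ey
k=(abs(Y)<.06)&(P[:,2]>.135)&(P[:,2]<.16); print('board top x',np.percentile(X[k],[2,50,98]),k.sum())
for n,(a,b,cc,d) in(('jar',(265,305,145,185)),('cup',(270,320,200,240)),('stamp',(145,170,145,168))):
    k=(U>a)&(U<b)&(V>cc)&(V<d)&(c[...,2]>.03); print(n,c[k].mean(0).round(3))
S=snap('side')
im=np.hstack([cv2.resize(px[120:250,130:470],(510,195)),np.zeros((195,0,3),np.uint8)]); d=cv2.resize(S['pixels'][110:290,180:330],(450,540))
out=np.zeros((540,790,3),np.uint8); out[:,:450]=d; out[:130,450:790]=px[120:250,130:470]; cv2.imwrite('pics/z.png',out[:,:,::-1])
E
```

```text
clock: 25.38
tool_pos: [0.4559, 0.2153, 0.0034]
orientation: [180.0, -0.0, 71.4]
force: [0.3, 0.1, -0.0]
opening: 0.0876
clock: 26.5
tool_pos: [0.4559, 0.2154, 0.2294]
orientation: [180.0, -0.1, 71.4]
force: [-0.2, -0.3, -0.7]
opening: 0.0877
clock: 27.75
tool_pos: [0.4549, -0.2861, 0.2267]
orientation: [-179.8, -0.0, 71.4]
force: [0.1, 0.2, 0.0]
opening: 0.0874
clock: 28.88
tool_pos: [0.2504, -0.614, 0.2262]
orientation: [-179.8, -0.1, 71.4]
force: [-0.3, -0.1, 0.6]
opening: 0.0876
beam ((209.86636352539062, 186.45323181152344), (10.807175636291504, 49.7413330078125), 19.29004669189453) [[0.4812881  0.20561164 0.03      ]]
board top x [0.06846065 0.07547165 0.08317237] 449
jar [0.525 0.029 0.077]
cup [0.401 0.018 0.048]
stamp [0.553 0.328 0.065]
```

View pics/z.png

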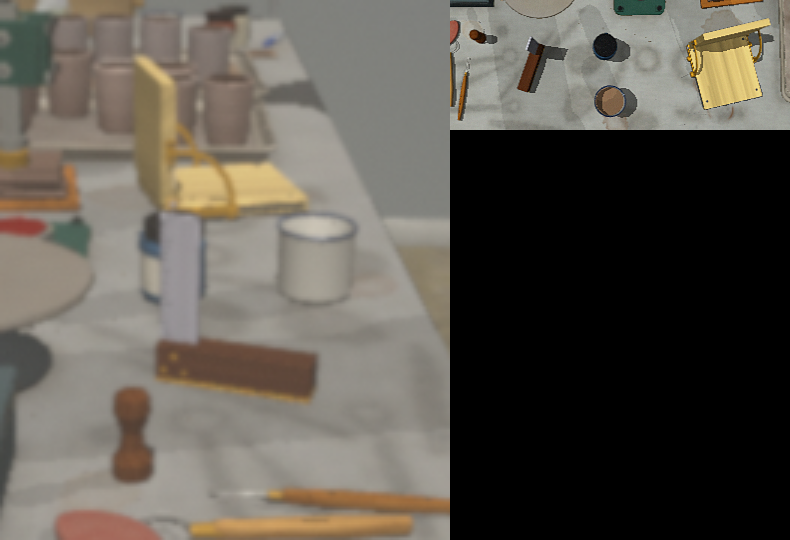

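The final view shows the square standing where it was, with its blade at (180,275) and beam at (235,370). The board is upright at (155,130), and the jar, cup and stamp are in place. Handing in.

```bash
python3 -c "
from plant import *
print(close_job())"
```

```text
the job is handed in; nothing more can be done
None
```

I swung the former's back board upright with the try square, stood the square back where I found it, and handed the job in at about 29 s. No verdict is given, so what follows rests on my own checks.

- **Pressing:** I slid the square along the deck until it stopped moving, then held it for about 1.6 s. The readings were steady at about 12.5 N forward (including deck friction, so roughly 6–12 N on the board) and about 12–13 N on the deck. I could not measure the board force by itself.
- **Board:** after the square was withdrawn, the inner face measured x ≈ 68.5 mm at the top and 67–69 mm at the foot. The outer face was about 82.5 mm throughout. That is square to within what the camera can resolve, and unchanged in the last check. I inferred the flush seating from the hard stop, the forces and the pictures; I could not inspect it closely for a gap.
- **Square:** it is standing upright, within about 2 mm and 0.5° of where it was.
- **Jar, cup and stamp:** unmoved to within about 1 mm; only the height averages differ, by 2–4 mm in noisy depth data.

No check failed.

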